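# Fetch the vial from behind the reagent bottles

## Task

The amber vial with the black cap stands on the step behind two reagent bottles in the white spill caddy. Lift both bottles out and stand them on the black side mat, then stand the black-capped vial in the middle of the round stirrer, and only then put the bottles back in the caddy, each centred on the pad of its own cap colour (they may have stood on the wrong pads before). Keep bottles and vials upright, and leave the red-capped vial and the beaker where they are.

Things in the scene. Friction and masses are not known exactly. Their poses are not given: they have to be found in the camera images.
- caddy: White two-level spill caddy, fixed, 180 (x) x 220 (y) mm, rim 14 mm high, -x side to the robot (yaw up to 0.25 rad). Origin: centre of its underside. In front, floor 8 mm up with a pad at x -38, y +52 and one at y -52 mm. Behind, a step (top 53 mm up, x 18 to 56 mm) holds a vial at about x +33, y +30 and one at y -30, each between walls 54 mm apart, 40 mm high over the step.
- pad_red: Red rectangular pad, 96 x 98 x 3 mm, fixed on the caddy floor. Origin: centre of its underside (8 mm above the bench), its top is 3 mm higher. Home of the red-capped bottle.
- pad_blue: Light-blue rectangular pad, 96 x 98 x 3 mm, fixed on the caddy floor. Origin: centre of its underside (8 mm above the bench), its top is 3 mm higher. Home of the blue-capped bottle.
- bottle_red: Loose clear bottle with a red cap, about 0.3 to 0.65 kg: 86 mm in diameter, 183 mm high; the fixed cap is 54 mm in diameter, from 159 to 183 mm above the base: grip it by the cap from above. Origin: centre of the base, z up along the bottle. Starts on either pad.
- bottle_blue: Loose clear bottle with a light-blue cap, about 0.28 to 0.6 kg: 72 mm in diameter, 157 mm high; the fixed cap is 54 mm in diameter, from 136 to 157 mm above the base: grip it by the cap from above. Origin: centre of the base, z up along the bottle. Starts on either pad.
- vial_black: Loose amber vial with a BLACK cap, to be fetched: body 28 mm in diameter, 52 mm high, cap 24 mm in diameter up to 62 mm. Origin: centre of the base, z up. It starts in the left or right stall on the step. The walls leave no room to grip it along the caddy's y, and the bottles leave too little along x; with them gone, grip it from above along the caddy's x.
- vial_red: Loose amber vial with a RED cap, same size as the other (28 x 62 mm), 60 mm beside it in the other stall. Origin: centre of the base. To be left where it is.
- side_mat: Black rubber mat, fixed, 240 (x) x 130 (y) x 4 mm, on the left or the right of the caddy; both bottles fit on it one behind the other along its x, e.g. 55 mm either side of its centre. Origin: centre of its underside on the bench.
- stirrer: Round black puck stirrer with a small white dot in the middle, fixed, 88 mm in diameter, 34 mm high, on the other side of the caddy from the mat. Origin: centre of its underside on the bench; the vial stands on its flat top, 34 mm above.
- beaker: Loose empty glass beaker, 52 mm in diameter, 68 mm high, behind the caddy. Bystander. Origin: centre of its base.
Mind the look-alikes: they are no part of the job. What is shaped like the bottle_blue but purple is not meant.

How it is judged:
By the outcome, as a careful person would: the job done as asked, in the order asked, and still so for the second after the job is handed in, with the robot touching nothing.
It also fails if it takes over 112 s, if anything falls off the work surface, if the arm or the gripper's body presses on something with over 40 N, if the wrist force passes 120 N, or if a joint passes its speed limit or range.

## Robot

A 6-joint arm with a two-finger parallel gripper is mounted at the origin on a cart in front of the work surface, level with it; the furniture and walls round the work are solid. World frame = base frame: x ahead of the robot, y to its left, z up, the work surface at z = 0. Lengths are in m, angles in rad, forces in N, time in s.
With the tool pointing down it reaches from about 0.35 to 0.975 m from the base axis. Payload 7.1 kg.
Tool frame: the origin (TCP) lies midway between the tips of the shut fingers; the grasp point (between the pads) lies 19 mm behind it; z points along the fingers, y is the line along which they close (so a half turn about z gives the same grasp; the last joint's range is limited). The gripper opens to 88 mm and grips with 3 to 60 N. Pads are 20 mm wide; open, the fingers measure 115 mm over their backs; the gripper's body (75 mm by 178 mm) begins 61 mm behind the grasp point.
Start: joints at [1.277, 0.423, 1.63, -0, 1.089, -0.019], TCP at [0.17, 0.602, 0.223] pointing down, gripper open.
Joint ranges: [-3, 3], [-0.9, 2.11], [0.09, 2.58], [-1.31, 4.45], [0.11, 2.69], [-2.54, 2.54]. Speed limits (rad/s): [2.39, 2.39, 3.01, 3.14, 3.14, 3.14].

## Interface

Orientations are given as a unit quaternion [w, x, y, z].
In Python, from station import move_pose, movel, movej, command_gripper, wait, inverse_kinematics, read_camera, camera_info, MotionError, job_done, get_time, get_joint_pos, get_qvel, get_effort, get_tcp_pos, get_ee_rot, get_ft_force, get_ft_torque, get_grip_width, get_finger_force gives the robot as it stands. Calls block until the motion is done:
- move_pose(position, orientation): joint-space move of the TCP to a pose.
- movel(position, frame=None, v=0.15, until_force=None): straight line of the TCP; frame=None keeps the orientation; v is the mean speed in m/s. With until_force (N) it stops when the force on the tool has changed by that much, and returns True; else False.
- movej(angles): joint-space move.
- command_gripper(opening): opening from 0.0 (shut) to 1.0 (fully open); the grip force is fixed at half the most; returns when the fingers have stopped.
- wait(seconds).
- inverse_kinematics(position, orientation): joint angles nearest the present ones, or None.
- read_camera(name): name is "scene" or "side" or "wrist"; returns the picture (400x640x3 uint8, red, green, blue); there is no depth.
- camera_info(name): a dict with "intrinsics" (3x3 intrinsics, pixels), "dist" ([k1, k2, p1, p2, k3] as OpenCV has them; the pictures are not rectified), "T" (4x4, takes a point from camera to world coordinates); the wrist camera has in their place "tool_from_camera" (4x4, takes a point from camera to tool coordinates, whose origin is the TCP and whose axes are the flange's). Camera axes: x right, y up, looking along -z (the intrinsics and any distortion apply to the point x, -y, -z); pixel columns grow to the right and rows downward; lengths in m; the calibration is good to about 2 mm. A picture is of the moment at which its call begins: read the wrist's pose just before it. camera_info takes no time and is no camera call.
A pose or a line that the arm cannot do raises MotionError and nothing moves.
- job_done(): hands the job in; it is judged then, once.
Readings, each from a call of its own:
- get_time(): time.
- get_joint_pos(): joint angles.
- get_qvel(): joint speeds.
- get_effort(): joint torques, N m.
- get_tcp_pos(): TCP position.
- get_ee_rot(): TCP orientation.
- get_ft_force(): force on the tool from outside, world axes, zero at the start.
- get_ft_torque(): the same for the moment, N m.
- get_grip_width(): opening from 0.0 (shut) to 1.0 (fully open).
- get_finger_force(): force on a finger pad.
Only numpy, scipy, OpenCV 4.12 (cv2) and the standard library are available. Lean on these libraries where they do the work, as an engineer would, in place of code of your own. Each camera call takes 0.05 s, during which the arm holds its last target. There are 200 camera calls.

## Working session

There is one attempt and no reset: what is moved stays moved. The work goes in short steps, each a Python script; the robot and the scene stay as the last script left them, time stands still between calls to the robot, and variables do not carry over. Pictures are saved under pics/ and viewed, at most 14 in all, crops included, and the job is handed in when it is done.

```bash
mkdir -p pics; ls
python3 - <<'E'
from station import *
import cv2,numpy as np
for n in("scene","side"):
    im=read_camera(n); cv2.imwrite(f"pics/{n}0.png",im[:,:,::-1]); c=camera_info(n); print(n,np.round(c["intrinsics"],1).tolist(),c["dist"],np.round(c["T"],3).tolist())
print(camera_info("wrist"),get_tcp_pos(),get_ee_rot(),get_time())
E
```

```text
pics
scene [[369.2, 0.0, 316.8], [0.0, 369.2, 201.3], [0.0, 0.0, 1.0]] [-0.01157046  0.          0.          0.          0.        ] [[-0.094, 0.86, -0.501, 0.09], [-0.996, -0.08, 0.049, 0.031], [0.002, 0.504, 0.864, 0.799], [0.0, 0.0, 0.0, 1.0]]
side [[487.9, 0.0, 319.2], [0.0, 487.9, 203.1], [0.0, 0.0, 1.0]] [0.04796076 0.         0.         0.         0.        ] [[-0.741, -0.559, 0.372, 0.951], [0.671, -0.618, 0.41, 0.47], [0.001, 0.553, 0.833, 1.02], [0.0, 0.0, 0.0, 1.0]]
{'intrinsics': array([[348.19207961,   0.        , 318.54497365],
       [  0.        , 348.19207961, 202.82841864],
       [  0.        ,   0.        ,   1.        ]]), 'dist': array([-0.07326341,  0.        ,  0.        ,  0.        ,  0.        ]), 'tool_from_camera': array([[-5.40328277e-04,  9.59727167e-01,  2.80933219e-01,
         7.66128569e-02],
       [ 9.99999840e-01,  4.71189366e-04,  3.13650893e-04,
        -1.97848775e-04],
       [ 1.68646538e-04,  2.80933343e-01, -9.59727268e-01,
        -1.62972274e-01],
       [ 0.00000000e+00,  0.00000000e+00,  0.00000000e+00,
         1.00000000e+00]])} [0.16943028 0.60106333 0.22196347] [-1.14125237e-04  1.36975025e-01  9.90574249e-01 -6.98376112e-04] 0.1
```

View pics/scene0.png

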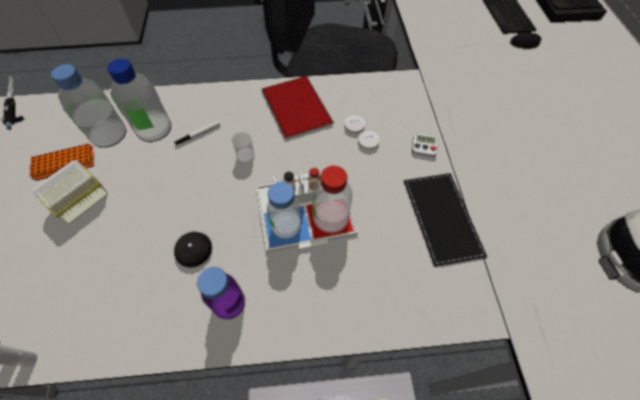

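View pics/side0.png

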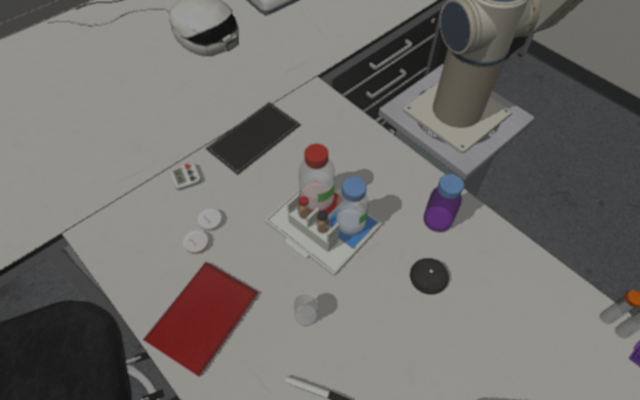

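The scene shows:
- **Target bottles:** blue cap at scene (281,193) and red cap at (334,178).
- **Target vial:** black-capped, at scene (288,177) and side (322,217). The red-capped one is at scene (314,173) and side (304,202).
- **Look-alikes:** the purple bottle at scene (222,295), and the two blue-capped bottles at the back left at (67,77) and (122,70).
- **Fixed places:** mat at scene (444,218), stirrer at (193,249).

In the side view the mat is at (254,137) and the stirrer at (429,276).

```bash
cat > h.py <<'E'
from station import *
import cv2, numpy as np
from scipy.spatial.transform import Rotation as R
def snap(name, fn=None):
    T=None
    c=camera_info(name)
    if name=="wrist":
        W=np.eye(4); W[:3,3]=get_tcp_pos(); q=np.array(get_ee_rot()); W[:3,:3]=R.from_quat(q[[1,2,3,0]]).as_matrix()
        T=W@c["tool_from_camera"]
    else: T=np.array(c["T"])
    im=read_camera(name)
    if fn:
        cv2.imwrite(f"pics/{fn}.png",im[:,:,::-1]); np.save(f"pics/{fn}.npy",T)
    return im,T
def ray(name,T,uv):
    c=camera_info(name)
    p=cv2.undistortPoints(np.array([[uv]],float),c["intrinsics"],c["dist"])[0,0]
    d=T[:3,:3]@np.array([p[0],-p[1],-1]); return T[:3,3],d/np.linalg.norm(d)
def atz(r,z): return r[0]+r[1]*(z-r[0][2])/r[1][2]
def tri(rs):
    A=sum(np.eye(3)-np.outer(d,d) for o,d in rs); b=sum((np.eye(3)-np.outer(d,d))@o for o,d in rs)
    p=np.linalg.solve(A,b); return p,[float(np.linalg.norm(np.cross(p-o,d))) for o,d in rs]
def proj(name,T,P):
    c=camera_info(name); q=(np.atleast_2d(P)-T[:3,3])@T[:3,:3]; q=q*[1,-1,-1]
    return cv2.projectPoints(q.reshape(-1,1,3),np.zeros(3),np.zeros(3),c["intrinsics"],c["dist"])[0][:,0]
def down(yaw):
    """tool z down; tool y (closing line) at angle yaw from world x"""
    y=np.array([np.cos(yaw),np.sin(yaw),0]); z=np.array([0,0,-1.]); x=np.cross(y,z)
    q=R.from_matrix(np.c_[x,y,z]).as_quat(); return q[[3,0,1,2]]
E
python3 - <<'E'
from h import *
S,D=[np.array(camera_info(n)["T"]) for n in("scene","side")]
for n,a,b in[("bcap",(281,191),(354,185)),("rcap",(334,176),(316,153)),("vblack",(288,176),(323,214)),("vred",(314,172),(304,200)),("stir",(193,247),(430,271)),("mat",(444,218),(254,137)),("purp",(213,281),(451,185))]:
    print(n,*[np.round(v,4) for v in tri([ray("scene",S,a),ray("side",D,b)])])
print(R.from_quat(np.array(get_ee_rot())[[1,2,3,0]]).as_matrix().round(2))
for x,y,z,yaw in[(.42,-.02,.45,np.pi/2),(.42,-.02,.45,-np.pi/2),(.4,-.02,.4,-np.pi/2),(.4,-.02,.4,np.pi/2)]: print(inverse_kinematics([x,y,z],down(yaw)))
E
```

```text
bcap [0.4849 0.0661 0.1698] [0.0011 0.0011]
rcap [ 0.4973 -0.0415  0.1904] [0.001 0.001]
vblack [0.5591 0.0508 0.1133] [0. 0.]
vred [ 0.5651 -0.0072  0.1115] [0.0011 0.0011]
stir [0.4455 0.28   0.024 ] [0.0017 0.0017]
mat [ 0.4795 -0.3196 -0.005 ] [0.0013 0.0013]
purp [0.3172 0.1988 0.1498] [0.0016 0.0016]
[[-0.96  0.27 -0.  ]
 [ 0.27  0.96 -0.  ]
 [ 0.   -0.   -1.  ]]
[-7.58881466e-02 -1.02454352e-01  1.74675980e+00 -4.44089210e-16
  1.49728721e+00 -1.64668447e+00]
[-7.58881466e-02 -1.02454352e-01  1.74675980e+00 -4.44089210e-16
  1.49728721e+00  1.49490818e+00]
[-7.96756516e-02 -1.12352674e-01  1.86152243e+00 -4.44089210e-16
  1.39242290e+00  1.49112068e+00]
[-7.96756516e-02 -1.12352674e-01  1.86152243e+00 -4.44089210e-16
  1.39242290e+00 -1.65047198e+00]
```

Triangulated heights match the text: caps 0.170 and 0.190, vials about 0.112, mat about 0. Next I look from above with the wrist camera at two places.

Run:
```python
from h import *
p=get_tcp_pos(); movel([p[0],p[1],.36],v=.25)
move_pose([.41,.07,.42],down(np.pi/2)); snap("wrist","w1")
movel([.41,-.05,.42],v=.25); snap("wrist","w2")
print(get_time(),get_ft_force())
```

```text
3.6333 [-0.04813921 -0.12726497  0.76407582]
```

View pics/w1.png

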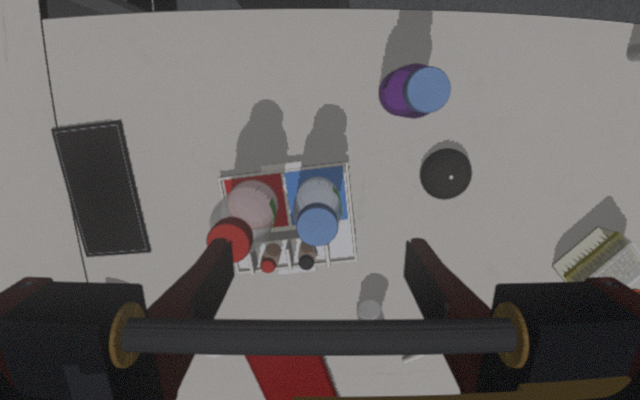

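View pics/w2.png

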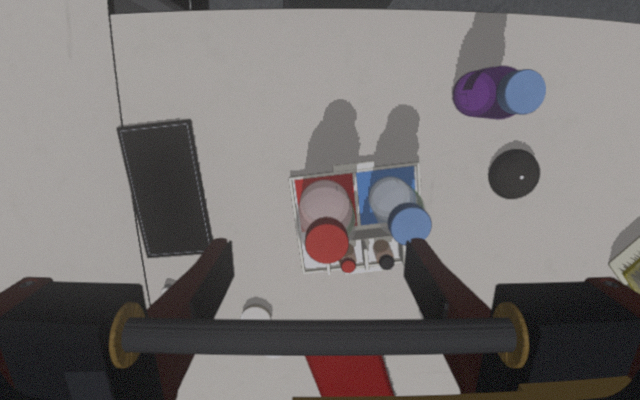

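w1 and w2 both show blue cap on blue pad and red cap on red pad.
- **Blue cap:** w1 (318,224), w2 (411,223).
- **Red cap:** w1 (229,239), w2 (327,241).
- **Black vial, behind blue:** w1 (306,263), w2 (387,262).
- **Red vial:** w1 (268,266), w2 (348,266).
- **Stirrer dot:** w1 (451,177), w2 (521,177).

Next I fit these metrically and make one enlarged crop to check the choice.

```bash
cat >> h.py <<'E'
from scipy.optimize import least_squares, minimize
def load(fn): return cv2.imread(f"pics/{fn}.png")[:,:,::-1], np.load(f"pics/{fn}.npy")
def cylmask(cam,T,p,r,h,n=4):
    a=np.linspace(0,2*np.pi,40); c=np.c_[np.cos(a)*r,np.sin(a)*r,0*a]
    P=np.vstack([c+p,c+np.array(p)-[0,0,h]])
    m=np.zeros((400*n,640*n),np.uint8)
    hull=cv2.convexHull((proj(cam,T,P)*n+n/2).astype(np.int32)); cv2.fillConvexPoly(m,hull,255)
    return cv2.resize(m,(640,400),interpolation=cv2.INTER_AREA)/255.
def hsvmask(im,lo,hi,c,w=45):
    h=cv2.cvtColor(np.ascontiguousarray(im),cv2.COLOR_RGB2HSV)
    m=cv2.inRange(h,lo,hi) if lo[0]<=hi[0] else cv2.inRange(h,(lo[0],)+tuple(lo[1:]),(180,255,255))|cv2.inRange(h,(0,)+tuple(lo[1:]),hi)
    k=np.zeros_like(m); u,v=map(int,c); k[max(v-w,0):v+w,max(u-w,0):u+w]=1
    n,l,s,_=cv2.connectedComponentsWithStats(m*k)
    return (l==1+np.argmax(s[1:,4])).astype(float)
def fitcyl(views,p0,r,h):
    """views: list (cam,T,mask); p0 top centre"""
    f=lambda p:sum(((cylmask(c,T,p,r,h)-m)**2).sum()/m.sum() for c,T,m in views)
    o=minimize(f,p0,method="Nelder-Mead",options=dict(initial_simplex=np.vstack([p0]+[np.array(p0)+d for d in np.eye(3)*.008]),xatol=2e-4,fatol=1e-4,maxiter=150))
    return o.x,o.fun
E
python3 - <<'E'
from h import *
w1,T1=load("w1"); w2,T2=load("w2")
V=lambda a,b:[ray("wrist",T1,a),ray("wrist",T2,b)]
for n,a,b in[("vblack",(306,263),(387,262)),("vred",(268,266),(348,266)),("stirdot",(451,177),(521,177)),
 ("m1",(54,128),(119,127)),("m2",(122,121),(190,120)),("m3",(150,250),(212,249)),("m4",(86,256),(147,256)),
 ("c_fl",(349,164),(416,165)),("c_fr",(220,177),(291,178)),("c_bl",(356,259),(424,264)),("c_br",(238,273),(305,272))]:
    p,e=tri(V(a,b)); print(n,p.round(4),round(e[0],4), atz(V(a,b)[0],.014).round(4),atz(V(a,b)[1],.014).round(4))
S=cv2.imread("pics/scene0.png")[:,:,::-1]; TS=np.array(camera_info("scene")["T"])
for n,lo,hi,cs,p0,h in[("blue",(95,80,90),(125,255,255),[(318,224),(411,223),(281,191)],(.485,.066,.17),.021),("red",(170,150,60),(8,255,255),[(229,239),(327,241),(334,176)],(.497,-.0415,.19),.024)]:
    ws=[22,24,14]
    vs=[(c,T,hsvmask(i,lo,hi,u,w)) for (c,T,i),u,w in zip([("wrist",T1,w1),("wrist",T2,w2),("scene",TS,S)],cs,ws)]
    print(n,[v[2].sum() for v in vs],*fitcyl(vs,p0,.027,h),*fitcyl(vs[1:2] if n=="red" else vs[:1],p0,.027,h))
cv2.imwrite("pics/crop1.png",cv2.resize(w2[150:300,270:450,::-1],None,fx=4,fy=4,interpolation=cv2.INTER_CUBIC))
E
```

```text
vblack [0.5623 0.0515 0.1149] 0.0005 [0.6124 0.0474 0.014 ] [0.611  0.0732 0.014 ]
vred [ 0.5705 -0.0058  0.1099] 0.0 [ 0.6186 -0.0212  0.014 ] [0.6185 0.0031 0.014 ]
stirdot [0.4509 0.2868 0.03  ] 0.0001 [0.4544 0.2931 0.014 ] [0.4542 0.2965 0.014 ]
m1 [ 0.3699 -0.3865 -0.0006] 0.0003 [ 0.3687 -0.375   0.014 ] [ 0.3693 -0.378   0.014 ]
m2 [ 0.3614 -0.2666 -0.012 ] 0.0 [ 0.3602 -0.2519  0.014 ] [ 0.3603 -0.2571  0.014 ]
m3 [ 0.6001 -0.2503 -0.0153] 0.0016 [ 0.5887 -0.2349  0.014 ] [ 0.5854 -0.2403  0.014 ]
m4 [ 0.6051 -0.3669  0.0059] 0.0011 [ 0.6025 -0.3611  0.014 ] [ 0.6002 -0.3623  0.014 ]
c_fl [ 0.4411  0.1239 -0.0279] 0.0008 [0.433  0.1202 0.014 ] [0.4345 0.112  0.014 ]
c_fr [ 0.4561 -0.096   0.0118] 0.0009 [ 0.4546 -0.0952  0.014 ] [ 0.4565 -0.0958  0.014 ]
c_bl [0.6015 0.1349 0.0315] 0.0048 [0.6046 0.1371 0.014 ] [0.6155 0.141  0.014 ]
c_br [ 0.6267 -0.0742  0.0236] 0.0011 [ 0.633  -0.0768  0.014 ] [ 0.6304 -0.0746  0.014 ]
blue [np.float64(1224.0), np.float64(1098.0), np.float64(460.0)] [0.49130059 0.06892353 0.1563764 ] 0.8292260287083296 [0.5074888  0.06756727 0.11731035] 0.055174166296019886
red [np.float64(347.0), np.float64(273.0), np.float64(500.0)] [ 0.57081203 -0.04552198  0.05566002] 6.441838054089425 [ 1.36766536  0.04956081 -1.61273588] 0.9341833304463063
```

View pics/crop1.png

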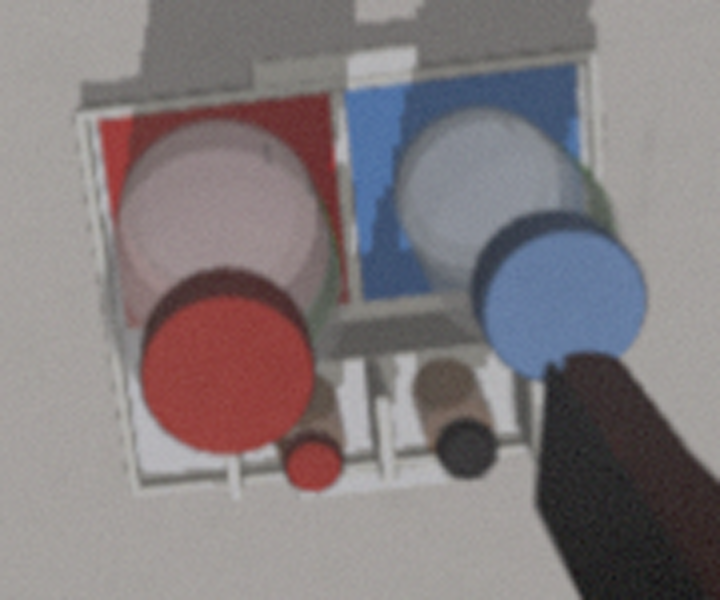

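The crop confirms it: the black cap is at (387,262) in the left stall behind the blue bottle, and the red-capped vial is at (348,265). Each bottle stands on its own colour, a bit off-centre. Next I fit the cap tops precisely.

Run:
```python
from h import *
w1,T1=load("w1"); w2,T2=load("w2")
for n,lo,hi,cs,p0 in[("blue",(95,60,115),(125,255,255),[(318,224),(411,223)],(.485,.066,.17)),("red",(170,100,110),(10,255,255),[(229,239),(327,241)],(.497,-.0415,.19))]:
    vs=[("wrist",T,hsvmask(i,lo,hi,u,28)) for T,i,u in zip([T1,T2],[w1,w2],cs)]
    for v in vs:
        m=v[2].astype(np.uint8); c=max(cv2.findContours(m,0,1)[0],key=cv2.contourArea); e=cv2.fitEllipse(c); print(n,m.sum(),np.round(e[0],1),np.round(e[1],1))
    print(*fitcyl(vs,p0,.027,.0003))
    for v,z in[(vs[1] if n=="red" else vs[0],p0[2])]: print(fitcyl([v],p0,.027,.0003)[0])
```

```text
blue 1217 [316.7 226.5] [37.1 39.9]
blue 1101 [410.3 224.9] [32.9 41.4]
[0.48987998 0.06879514 0.15903067] 0.21047136932139282
[0.49509301 0.06756113 0.14444352]
red 773 [228.7 241.5] [33.6 40.6]
red 1314 [326.6 243.2] [38.2 41.9]
[ 0.50164246 -0.04127472  0.18621384] 0.8448592163191389
[ 0.50817696 -0.03958097  0.17061909]
```

Run:
```python
from h import *
_,T1=load("w1"); _,T2=load("w2"); S=np.array(camera_info("scene")["T"]);D=np.array(camera_info("side")["T"])
for n,a,b,s,d,z in[("blue",(317,225.3),(411.2,224.3),(281,191),(354,185),.168),("red",(229.5,240),(326.8,243.3),(334,176),(316,153),.194)]:
    rs=[ray("wrist",T1,a),ray("wrist",T2,b),ray("scene",S,s),ray("side",D,d)]
    print(n,tri(rs[:2])[0].round(4),tri(rs)[0].round(4),[atz(r,z)[:2].round(4).tolist() for r in rs])
```

```text
blue [0.484  0.0681 0.1676] [0.484  0.067  0.1697] [[0.4843, 0.0681], [0.4833, 0.0679], [0.4866, 0.0652], [0.4835, 0.0664]]
red [ 0.4989 -0.0397  0.187 ] [ 0.4974 -0.0403  0.1906] [[0.4939, -0.0375], [0.498, -0.04], [0.4954, -0.042], [0.4991, -0.0383]]
```

```bash
cat >> h.py <<'E'
from station import movel as _movel
YC=.105
def carry(xy0,ztcp,xy1,zplace,yaw0,yaw1,lift,vh=.3,open_w=1.0,until=6):
    """pick at xy0 with TCP z ztcp, put at xy1 with TCP z zplace (searched +-)"""
    q0,q1=down(yaw0),down(yaw1)
    command_gripper(open_w)
    move_pose([*xy0,ztcp+.07],q0)
    hit=movel([*xy0,ztcp],v=.1,until_force=12)
    print("down",hit,np.round(get_tcp_pos(),4))
    command_gripper(0.0); print("grip",get_grip_width()*.088,get_finger_force())
    movel([*xy0,ztcp+lift],v=.12)
    print("held",get_grip_width()*.088,np.round(get_ft_force(),2),get_time())
    if get_grip_width()<.15: raise SystemExit("nothing held")
    place(xy0,ztcp+lift,xy1,zplace,q1,vh,until)
def place(xy0,z,xy1,zplace,q1,vh=.3,until=6):
    z=max(z,zplace+.02)
    movel([*xy1,z],q1,v=vh)
    movel([*xy1,zplace+.012],v=.12); wait(.15)
    hit=movel([*xy1,zplace-.006],v=.03,until_force=until)
    print("put",hit,np.round(get_tcp_pos(),4),"expected z",zplace,get_time())
E
python3 - <<'E'
from h import *
mc=np.array([.481,-.316]); ax=np.array([np.cos(.07),np.sin(.07)])
y=np.pi/2+YC
carry((.498,-.040),.163,mc+.058*ax,.156,y,np.pi/2+.07,.05)
print(get_ft_force(),get_grip_width())
E
```

```text
down False [ 0.4985 -0.0401  0.1636]
grip 0.05336746773975262 27.55135510407854
held 0.05360639404390978 [-0.8   1.35 -6.06] 6.7583
put True [ 0.5386 -0.312   0.1559] expected z 0.156 8.9583
[-1.7870767  -0.12509122  5.57878533] 0.6067230290764757
```

Run:
```python
from h import *
mc=np.array([.481,-.316]); ax=np.array([np.cos(.07),np.sin(.07)])
def rel():
    command_gripper(1.0); p=get_tcp_pos(); movel([p[0],p[1],p[2]+.08],v=.2)
rel()
y=np.pi/2+YC
carry((.484,.0678),.1375,mc-.058*ax,.1305,y,np.pi/2+.07,.05)
rel()
movel([.41,-.05,.42],down(np.pi/2),v=.35); snap("wrist","w3")
movel([.41,.07,.42],v=.3); snap("wrist","w4"); snap("side","side1"); print(get_time())
```

```text
down False [0.4844 0.0677 0.1378]
grip 0.05249743752527494 29.780102638752055
held 0.052406158334709685 [-0.89 -0.39 -5.47] 13.9417
put True [ 0.4234 -0.3205  0.1301] expected z 0.1305 16.5333
19.6333
```

View pics/w3.png

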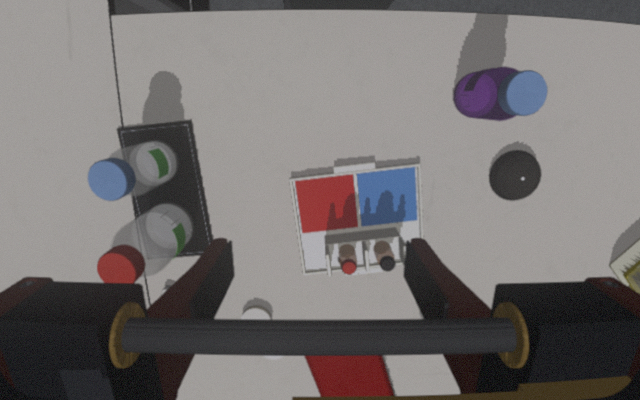

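w3 shows both bottles upright on the mat, blue cap at (112,180) and red cap at (121,264). The pads are clear: red around (327,203), blue around (387,197). The black vial cap is at (387,263).

Run:
```python
from h import *
for f in("w3","w4"):
    w,T=load(f); off=0 if f=="w3" else -75
    for n,lo,hi,c in[("red",(170,120,50),(10,255,255),(327+off,203)),("blue",(95,90,50),(125,255,255),(387+off,197))]:
        m=hsvmask(w,lo,hi,c,36); cn=max(cv2.findContours(m.astype(np.uint8),0,1)[0],key=cv2.contourArea)[:,0]
        P=np.array([atz(ray("wrist",T,u),.011)[:2] for u in cn])
        r=cv2.minAreaRect((P*1e4).astype(np.float32)); print(f,n,m.sum(),np.round(np.array(r[0])/1e4,4),np.round(np.array(r[1])/10,1),round(np.radians(r[2]),3))
    x=270+off; cv2.imwrite(f"pics/c{f}.png",w[150:280,x:x+170,::-1])
a=[cv2.resize(cv2.imread(f"pics/c{f}.png"),None,fx=4.5,fy=4.5,interpolation=cv2.INTER_CUBIC)[360:] for f in("w3","w4")]
cv2.imwrite("pics/crop2.png",np.vstack(a))
```

```text
w3 red 2852.0 [ 0.5005 -0.0371] [91.4 95.3] 0.12
w3 blue 2908.0 [0.4883 0.0659] [91.9 96.3] 0.115
w4 red 2812.0 [ 0.5004 -0.037 ] [91.5 95.1] 0.119
w4 blue 2947.0 [0.4881 0.0659] [92.1 96.3] 0.117
```

View pics/crop2.png

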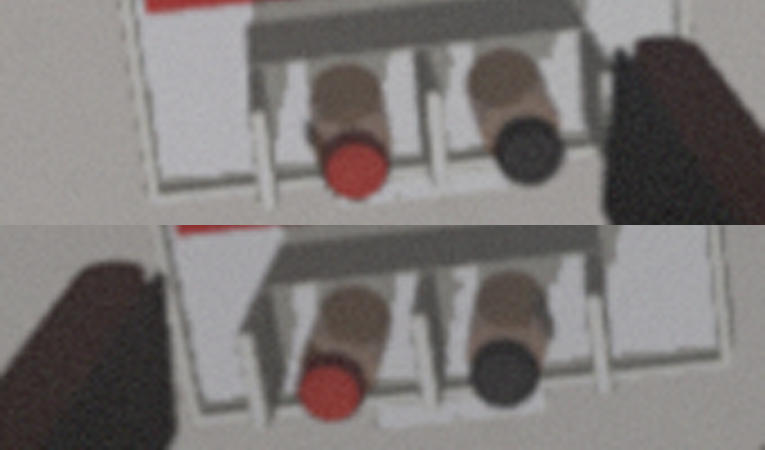

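Run:
```python
from h import *
T=[load(f)[1] for f in("w1","w2","w3","w4")]
v,e=tri([ray("wrist",T[2],(387.1,263.5)),ray("wrist",T[3],(307.0,263.1))]); print("vial",v,e)
for f,t,g in zip(("w1","w2","w3","w4"),T,[(451,177),(521,177),(521,178),(451,177)]):
    w,_=load(f); u,vv=g; s=w[vv-6:vv+7,u-6:u+7].astype(float).sum(2); s=np.clip(s-.6*s.max(),0,None); yy,xx=np.mgrid[-6:7,-6:7]
    c=(u+(s*xx).sum()/s.sum(),vv+(s*yy).sum()/s.sum())
    if f=="w1": r1=ray("wrist",t,c)
    if f=="w2": print("dot3d",tri([r1,ray("wrist",t,c)])[0])
    print("dot",np.round(c,1),atz(ray("wrist",t,c),.034)[:2])
S=np.array(camera_info("scene")["T"]);D=np.array(camera_info("side")["T"])
print("scene/side dot rays",atz(ray("scene",S,(193,249)),.034),atz(ray("side",D,(431,271)),.034))
print("beaker",atz(ray("wrist",T[0],(369,309)),.068))
```

```text
vial [0.56490103 0.05170402 0.10889057] [1.1542458029572034e-06, 1.1542458028272833e-06]
dot [450.7 176.8] [0.44986317 0.28472763]
dot3d [0.44967399 0.28435909 0.03494495]
dot [521.3 177. ] [0.44988572 0.28493672]
dot [522.4 178.3] [0.44998887 0.28505627]
dot [451.5 177.6] [0.45005193 0.28460902]
scene/side dot rays [0.43676702 0.2749235  0.034     ] [0.44810479 0.28492628 0.034     ]
beaker [0.67275988 0.15614002 0.068     ]
```

Stirrer dot is at (0.450, 0.285), z 0.035, matching the text. The vial is at (0.5625, 0.0517), top about 0.112, also as expected. I now fetch the vial.

```bash
python3 - <<'E'
from h import *
carry((.5625,.0517),.066,(.450,.2848),.047,.118,-.99,.085,vh=.25,open_w=.7,until=4)
snap("side","side2"); snap("scene","scene2")
E
python3 -c "
import cv2,numpy as np
a=cv2.imread('pics/side2.png')[150:330,240:500];b=cv2.imread('pics/scene2.png')[150:330,130:390]
cv2.imwrite('pics/v2.png',cv2.resize(np.hstack([a,b]),None,fx=1.53,fy=1.53,interpolation=cv2.INTER_CUBIC))"
```

```text
down False [0.5629 0.0517 0.0664]
grip 0.026771344774500945 29.996430194587447
held 0.026903197745991134 [-0.34  1.17 -0.73] 23.8333
put True [0.4502 0.285  0.0462] expected z 0.047 26.7917
```

View pics/v2.png

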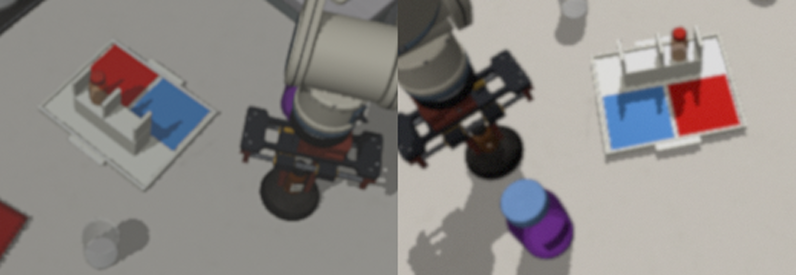

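The left view shows the vial held on the puck with the red vial still in its stall, and the purple bottle undisturbed. I release and look.

Run:
```python
from h import *
command_gripper(.6); p=get_tcp_pos(); movel([p[0],p[1],.2],v=.2)
movel([.41,.07,.42],down(np.pi/2),v=.35); snap("wrist","w5")
movel([.41,-.14,.42],v=.3); snap("wrist","w6"); print(get_time())
a=load("w5")[0][120:230,400:540]; b=load("w6")[0][100:300,130:430]
cv2.imwrite("pics/v3.png",np.hstack([cv2.resize(x,s,interpolation=cv2.INTER_CUBIC) for x,s in((a,(320,251)),(b,(376,251)))])[:,:,::-1])
cv2.imwrite("pics/v3b.png",load("w6")[0][:,:,::-1])
```

```text
32.0667
```

View pics/v3.png

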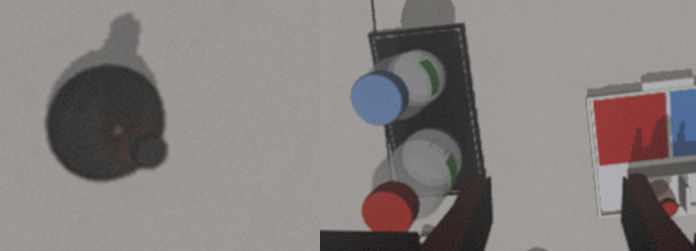

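The vial stands on the puck with its cap at w5 (465,186). On the mat the blue cap is at w6 (177,179) and the red cap at (187,266). I check these numerically.

Run:
```python
from h import *
w,T=load("w5"); print("vial cap",atz(ray("wrist",T,(465.2,186.2)),.096))
w,T=load("w6")
for lo,hi,c,z in[((95,60,115),(125,255,255),(177,179),.161),((170,100,110),(10,255,255),(187,266),.187)]:
    m=hsvmask(w,lo,hi,c,28).astype(np.uint8); e=cv2.fitEllipse(max(cv2.findContours(m,0,1)[0],key=cv2.contourArea)); print(m.sum(),np.round(e[0],1),np.round(e[1],1),atz(ray("wrist",T,e[0]),z))
```

```text
vial cap [0.45039538 0.28303103 0.096     ]
1254 [174.7 178.9] [36.7 41.6] [ 0.42509388 -0.31997639  0.161     ]
1010 [182.8 269.1] [31. 40.] [ 0.53662347 -0.31260029  0.187     ]
```

All consistent. The bottles go back now.

Run:
```python
from h import *
def rel():
    command_gripper(1.0); p=get_tcp_pos(); movel([p[0],p[1],p[2]+.08],v=.2)
a=np.pi/2
carry((.4238,-.3203),.1302,(.4882,.0659),.1372,a+.07,a+.118,.06); rel()
carry((.5382,-.3122),.156,(.5005,-.0371),.163,a+.07,a+.118,.06); rel()
movel([.41,-.02,.42],down(a),v=.3); snap("wrist","w7"); snap("scene","scene3"); print(get_time())
```

```text
down False [ 0.4242 -0.3205  0.1307]
grip 0.052743972879097094 29.689041312960427
held 0.052725492699019064 [ 0.1  -0.64 -5.78] 36.0333
put True [0.4885 0.0658 0.1368] expected z 0.1372 38.5917
down False [ 0.5386 -0.3124  0.1565]
grip 0.05287068614363754 27.41517413291149
held 0.05318798271299411 [ 0.18 -0.2  -5.24] 43.6583
put True [ 0.5004 -0.037   0.1629] expected z 0.163 45.8333
48.0167
```

View pics/w7.png

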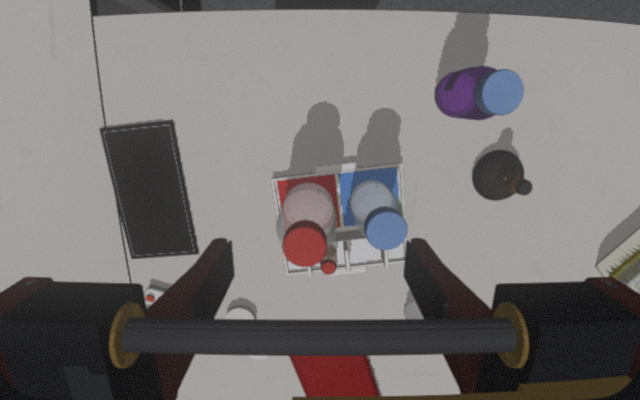

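Both bottles stand in the caddy on their own colours, red cap at (305,245) and blue cap at (385,229). The vial is on the stirrer with its cap at (524,187), and the red vial is still at (329,267). One last check of the centring.

Run:
```python
from h import *
w,T=load("w7")
for lo,hi,c,z in[((95,60,115),(125,255,255),(385,229),.168),((170,100,110),(10,255,255),(305,245),.194)]:
    m=hsvmask(w,lo,hi,c,26).astype(np.uint8); e=cv2.fitEllipse(max(cv2.findContours(m,0,1)[0],key=cv2.contourArea)); print(m.sum(),np.round(e[0],1),np.round(e[1],1),atz(ray("wrist",T,e[0]),z))
print("vial",atz(ray("wrist",T,(524,187)),.096),"red vial",atz(ray("wrist",T,(329,267)),.115))
```

```text
1209 [386.2 230.4] [36.5 40.3] [0.4896528  0.06538092 0.168     ]
1315 [304.2 246.4] [37.9 42.3] [ 0.50021349 -0.03774275  0.194     ]
vial [0.44986193 0.28184676 0.096     ] red vial [ 0.56723968 -0.0050608   0.115     ]
```

```bash
python3 -c "
from station import *
print(job_done(),get_time())"
```

```text
the job is handed in; nothing more can be done
the job is handed in; nothing more can be done
```

The job is handed in at about 48 s: the black-capped vial stands on the stirrer within about 3 mm of its centre, both bottles are back upright within about 2 mm of the centres of their own-colour pads, the red-capped vial measured where it was, and the beaker was not touched.

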